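Click the marker open on the bench stop

TASK

Get the retractable marker ready for labelling: pick it up from the mat and click it open by pushing its white end button fully in against the blue face of the bench stop. Then lay it back flat on the middle of the mat, lengthwise along the mat, and let go; leave the petri dish, the beaker and the wash bottle undisturbed.

Things in the scene. Friction and masses are not known exactly. Their poses are not given: they have to be found in the camera images.
- marker_center (a point): Centre of the barrel of a loose retractable marker lying on a thin mat: orange with a white band, 24 x 24 mm rounded square section, 110 mm long (55 mm each way from here), 17 mm above the worktop at the start. x axis along the barrel towards the white end button; z up as it lies. Can be gripped from above across its flat sides.
- button_end (a point): Centre of the end face of the marker's white button, 16 mm diameter, on the barrel's axis; axes as the marker's.
- marker_button (a joint): Travel of the button into the barrel (m): 0 out, 0.010 fully in (hard end). It moves against about 3 N of friction and stays where it is left; it has no spring. As it goes in, a red nib comes out of the nose by as much (up to 10 mm).
- marker: The same marker, 80 g; origin on its underside, 12 mm below marker_center. Black nose ends 80 mm from the centre along -x; the unpressed white button's end is 76 mm away along +x. A thin steel clip on top, 7 to 53 mm along +x, rises 5 mm above the barrel.
- stop_face (a point): Middle of the blue push face (70 mm wide) of a steel bench stop bolted to the worktop; 42 mm above the worktop. The upright face reaches from 11 to 77 mm above the worktop. The point's -x axis points level out of the face, its y axis runs along the width of the face.
- bench_stop: The whole bench stop, fixed, 80 mm wide, 80 mm high, reaching 77 mm behind its face (+x), only the flat mat lies before it; origin on the worktop under the middle of the face; axes as stop_face.
- mat_center (a point): Middle of the upper side of a flat white silicone mat with a blue border, 200 mm (its x, lengthwise) by 110 mm (its y), 5 mm thick, no rim, fixed to the worktop; 5 mm above the worktop.
- mat: The same mat; origin under its middle on the worktop, axes as mat_center.
- petri_dish: Small clear petri dish with lid, 55 mm diameter, 11 mm high, loose; bystander. Origin at the centre of its underside.
- beaker: Low clear glass beaker, 53 mm diameter, 65 mm high, loose; bystander. Origin at the centre of its underside.
- wash_bottle: White wash bottle with red top and a bent spout, 99 x 68 x 199 mm, loose; bystander. Origin at the centre of its underside.
- clamp_stand: Tall laboratory clamp stand, fixed, an obstacle: base plate 104 x 200 mm, rod 0.73 m high, clamp and a hanging thermometer from 0.32 m above the worktop upwards, which reach up to 0.12 m from the rod towards the robot, at about x = 0.47 to 0.55, y = -0.03 to 0.01. Keep raised arm parts clear of it.

How it is judged:
By the outcome, as a careful person would: the job done as asked, in the order asked, and still so for the second after the job is handed in, with the robot touching nothing.
It also fails if it takes over 42 s, if anything falls off the work surface, if the arm or the gripper's body presses on something with over 40 N, if the wrist force passes 120 N, or if a joint passes its speed limit or range.

ROBOT

A 6-joint arm with a two-finger parallel gripper is mounted at the origin on a cart in front of the work surface, level with it; the furniture and walls round the work are solid. World frame = base frame: x ahead of the robot, y to its left, z up, the work surface at z = 0. Lengths are in m, angles in rad, forces in N, time in s.
With the tool pointing down it reaches from about 0.275 to 0.75 m from the base axis. Payload 10.2 kg.
Tool frame: the origin (TCP) lies on the centre line of the jaws, within the pads' length; the fingertips stand 14 mm ahead of it and the grasp point (between the pads) lies 5 mm behind it; z points along the fingers, y is the direction in which the jaws open and shut (so a half turn about z gives the same grasp; the last joint's range is limited). The gripper opens to 88 mm and grips with 3 to 60 N. Pads are 18 mm wide; open, the fingers measure 123 mm over their backs; the gripper's body (75 mm by 187 mm) begins 45 mm behind the grasp point.
Start: joints at [-1.423, 0.313, 1.498, -0, 1.331, -0.223], TCP at [0.19, -0.489, 0.253] pointing down, gripper open.
Joint ranges: [-2.94, 2.94], [-0.97, 2.17], [0.19, 2.56], [-1.23, 4.37], [0.02, 3.11], [-2.88, 2.88]. Speed limits (rad/s): [2.39, 2.39, 3.01, 3.14, 3.14, 3.14].

INTERFACE

Orientations are given as a unit quaternion [x, y, z, w].
In Python, from bench import status, cams, close_job gives the robot as it stands. The module is installed in compiled form; this text tells all that it offers.
- The arm moves only by the tool apply_moves, never from a script. Its arguments are lists of equal length, an entry for each row: "slide": the shift along the tool's x, y, z in m, a list of three; "dr": the turn, a rotation vector about the tool's x, y, z in degrees, a list of three; "grip": the finger opening in m, from 0 to 0.0881. A call has 1 to 20 rows; each row is the pose to reach, as a shift and turn from the pose measured when the call began, along the tool's axes at that moment; what a row does not reach only later rows make up. A row lasts 1/10 s, in which the tool goes at most 50 mm and 8.59 degrees, less where a joint would pass 70% of its speed; a pose out of reach is approached as far as the arm can. A call with a gripper value outside its range is refused whole. The fingers move at their own pace and stop on an object; "force" is the grip in N (left out, the last holds). Time passes only in rows, so rows that repeat a pose let the fingers close. It gives the time, the measured TCP pose, the force and the opening at its end, in the units of the state.
- status.get_state(): the state, without advancing time (a new reading comes with each control period).
- cams.read_camera(name): name is "side" or "top" or "wrist"; returns (picture, depth): 400x640x3 uint8, blue, green, red; 400x640 float32, m along the optical axis (not along the pixel's ray), 0 where there is no reading.
- cams.get_calibration(name): a dict with "intrinsics" (3x3 intrinsics, pixels), "cam_to_world" (4x4, takes a point from camera to world coordinates). Camera axes: x right, y up, looking along -z (the intrinsics and any distortion apply to the point x, -y, -z); pixel columns grow to the right and rows downward; lengths in m; the calibration is good to about 2 mm. A picture is of the moment at which its call begins: read the wrist's pose just before it. get_calibration takes no time and is no camera call; for the wrist camera it gives the pose at the moment of the call.
- close_job(): hands the job in, once; it reports no verdict.
The state is a dict: "time": time; "q": joint angles; "joint_velocities": joint speeds; "effort": joint torques, N m; "eef_pos": TCP position; "eef_rot": TCP orientation; "force": force on the tool from outside, world axes, zero at the start; "torque": the same for the moment, N m; "gripper_width": finger opening in m.
Only numpy, scipy, OpenCV 4.12 (cv2) and the standard library are available. Lean on these libraries where they do the work, as an engineer would, in place of code of your own. Each camera call takes 0.05 s, during which the arm holds its last target.

## Working session

There is one attempt and no reset: what is moved stays moved. The work goes in short steps, Python scripts to look and compute and a tool call to move; the robot and the scene stay as the last step left them, time stands still between calls to the robot, and variables do not carry over. Pictures are saved under pics/ and viewed, and the job is handed in when it is done.

Besides the shell and the picture viewer there is one more tool, called by a JSON object that holds its "method" and its "body". apply_moves: Moves the arm, as the interface text tells. Its arguments: {"type":"object","properties":{"slide":{"type":"array","items":{"type":"array","items":{"type":"number"}}},"dr":{"type":"array","items":{"type":"array","items":{"type":"number"}}},"grip":{"type":"array","items":{"type":"number"}},"force":{"type":"number"}},"required":["slide","dr","grip"]}

```bash
mkdir -p pics
python3 - <<'E'
from bench import status, cams
import cv2,numpy as np
s=status.get_state(); print({k:np.round(v,3) for k,v in s.items()})
for n in ["side","top","wrist"]:
    c=cams.get_calibration(n); print(n,np.round(c["intrinsics"],1).tolist(),np.round(c["cam_to_world"],3).tolist(),[k for k in c])
    im,d=cams.read_camera(n); cv2.imwrite(f"pics/{n}0.png",im); np.save(f"{n}0.npy",d)
E
```

```text
{'time': np.float64(0.0), 'q': array([-1.423,  0.313,  1.498,  0.   ,  1.331, -0.223]), 'joint_velocities': array([-0.   ,  0.   ,  0.001,  0.   ,  0.001,  0.001]), 'effort': array([ 2.0000e-03, -4.0222e+01, -2.5227e+01,  7.0000e-02,  3.5000e-02,
       -0.0000e+00]), 'eef_pos': array([ 0.19 , -0.489,  0.252]), 'eef_rot': array([ 0.983,  0.184,  0.   , -0.001]), 'force': array([-0.309,  0.222,  0.09 ]), 'torque': array([0.022, 0.03 , 0.024]), 'gripper_width': np.float64(0.088)}
side [[384.2, 0.0, 315.8], [0.0, 384.2, 198.9], [0.0, 0.0, 1.0]] [[-0.999, 0.013, -0.042, 0.526], [-0.043, -0.432, 0.901, 0.897], [-0.006, 0.902, 0.432, 0.596], [0.0, 0.0, 0.0, 1.0]] ['intrinsics', 'cam_to_world']
top [[488.7, 0.0, 326.2], [0.0, 488.7, 187.2], [0.0, 0.0, 1.0]] [[-0.004, 0.997, -0.072, 0.488], [-1.0, -0.004, 0.001, -0.241], [0.0, 0.072, 0.997, 1.362], [0.0, 0.0, 0.0, 1.0]] ['intrinsics', 'cam_to_world']
wrist [[329.0, 0.0, 318.5], [0.0, 329.0, 199.2], [0.0, 0.0, 1.0]] [[0.362, 0.895, 0.262, 0.259], [-0.932, 0.348, 0.101, -0.463], [-0.001, -0.281, 0.96, 0.384], [0.0, 0.0, 0.0, 1.0]] ['intrinsics', 'cam_to_world']
```

View pics/top0.png

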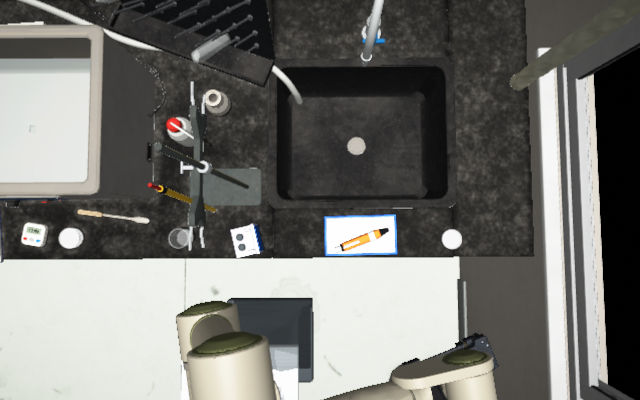

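View pics/side0.png

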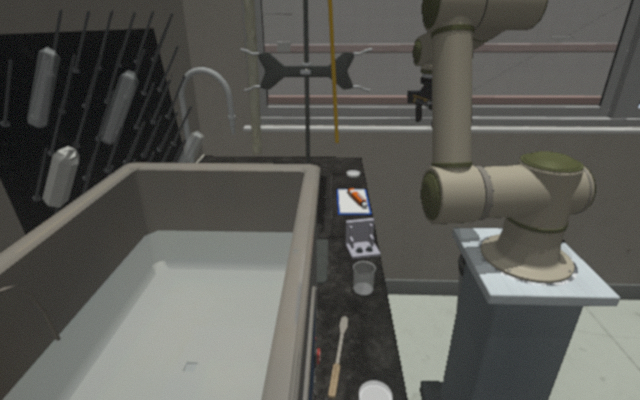

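View pics/wrist0.png

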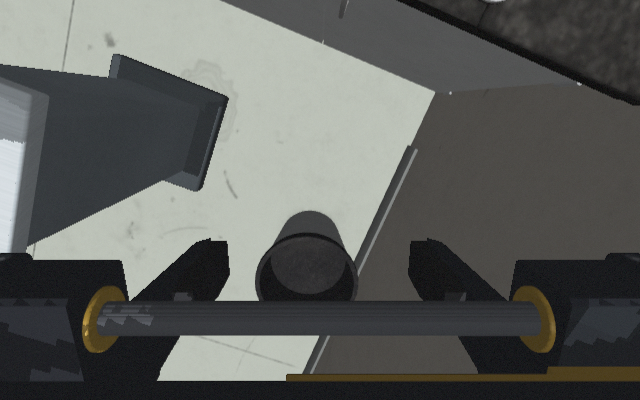

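Run:
```python
import cv2
im=cv2.imread("pics/top0.png")[205:270,220:420]
cv2.imwrite("pics/zoom0.png",cv2.resize(im,None,fx=4,fy=4,interpolation=cv2.INTER_CUBIC))
```

```text
(no output)
```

View pics/zoom0.png

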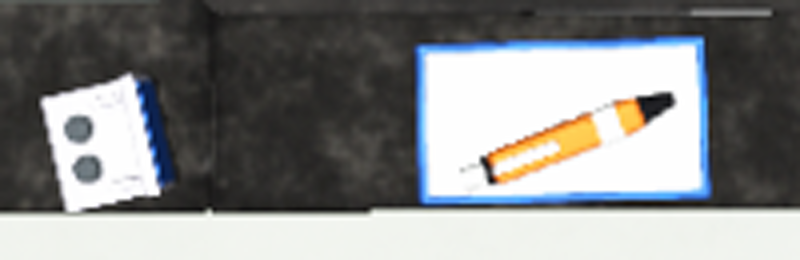

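```bash
cat > h.py <<'E'
import cv2,numpy as np
from bench import status,cams
def ray(c,uv,z):
    uv=np.atleast_2d(uv).astype(float);K=c["intrinsics"];T=np.array(c["cam_to_world"])
    d=np.stack([(uv[:,0]-K[0][2])/K[0][0],-(uv[:,1]-K[1][2])/K[1][1],-np.ones(len(uv))],1)@T[:3,:3].T
    return T[:3,3]+d*((z-T[2,3])/d[:,2])[:,None]
def mask(im,lo,hi): return cv2.inRange(cv2.cvtColor(im,cv2.COLOR_BGR2HSV),lo,hi)
def big(m):
    cs,_=cv2.findContours(m,cv2.RETR_EXTERNAL,cv2.CHAIN_APPROX_NONE); return sorted(cs,key=cv2.contourArea)[::-1]
def rect(P):
    # fit min rect to world xy (mm) ; returns centre, sizes, long axis angle deg
    (c,s,a)=cv2.minAreaRect((P[:,:2]*1000).astype(np.float32))
    if s[0]<s[1]: s=(s[1],s[0]);a+=90
    return np.round(c,1),np.round(s,1),round(a%180,2)
E
python3 - <<'E'
from h import *
c=cams.get_calibration("top"); im=cv2.imread("pics/top0.png")
m=mask(im,(95,80,80),(125,255,255)); m[:200]=0;m[270:]=0;m[:,:230]=0;m[:,410:]=0
for k in big(m)[:3]:
    z=.005 if k[:,0,0].mean()>300 else .077
    print("blue",cv2.boundingRect(k),rect(ray(c,k[:,0],z)))
o=mask(im,(5,100,120),(25,255,255)); o[:200]=0;o[270:]=0;o[:,:310]=0;o[:,410:]=0
k=np.vstack(big(o)[:3]);print("orange",rect(ray(c,k[:,0],.025)),[cv2.contourArea(x) for x in big(o)[:4]])
for n,uv,z in [("nose",(388.5,229.5),.017),("button",(336,250),.017),("dish",(452,239),.011),("beaker",(180,237),.03),("bottle",(180,128),.1),("standbase",(230,187),.01),("stop tl",(252.8,223.8),.08),("stop bl",(260,253),.08)]: print(n,np.round(ray(c,uv,z),3))
E
```

```text
blue (323, 214, 75, 43) (array([ 452.9, -334.8]), array([202.1, 112.2]), 91.33)
blue (254, 225, 9, 27) (array([448. , -62.2]), array([69.6,  8. ]), 13.33)
orange (array([ 440.1, -335.9]), array([109.7,  23.4]), 111.04) [134.5, 35.5]
nose [[ 0.467 -0.412  0.017]]
button [[ 0.412 -0.268  0.017]]
dish [[ 0.44  -0.587  0.011]]
beaker [[0.45  0.155 0.03 ]]
bottle [[0.735 0.139 0.1  ]]
standbase [[0.586 0.025 0.01 ]]
stop tl [[ 0.485 -0.049  0.08 ]]
stop bl [[ 0.409 -0.069  0.08 ]]
```

{"method": "apply_moves", "body": {"slide": [[0.288,-0.052,0.052],[0.288,-0.052,0.052],[0.288,-0.052,0.052],[0.288,-0.052,0.052],[0.288,-0.052,0.052],[0.288,-0.052,0.052],[0.288,-0.052,0.052],[0.288,-0.052,0.052],[0.288,-0.052,0.052],[0.288,-0.052,0.052],[0.288,-0.052,0.052],[0.288,-0.052,0.052],[0.288,-0.052,0.052],[0.288,-0.052,0.052],[0.288,-0.052,0.052],[0.288,-0.052,0.052]], "dr": [[0,0,-90],[0,0,-90],[0,0,-90],[0,0,-90],[0,0,-90],[0,0,-90],[0,0,-90],[0,0,-90],[0,0,-90],[0,0,-90],[0,0,-90],[0,0,-90],[0,0,-90],[0,0,-90],[0,0,-90],[0,0,-90]], "grip": [0.07,0.07,0.07,0.07,0.07,0.07,0.07,0.07,0.07,0.07,0.07,0.07,0.07,0.07,0.07,0.07]}}

```text
time: 1.75
eef_pos: [0.4398, -0.3363, 0.2004]
eef_rot: [0.565, 0.825, 0.0, -0.0]
force: [0.4, 0.2, -0.6]
gripper_width: 0.0699
```

Run:
```python
from h import *
s=status.get_state(); print({k:np.round(v,3) for k,v in s.items()})
c=cams.get_calibration("wrist"); im,d=cams.read_camera("wrist"); cv2.imwrite("pics/w1.png",im);np.save("w1.npy",d)
np.savez("w1c.npz",**{k:np.array(v) for k,v in c.items()})
b=mask(im,(95,80,80),(125,255,255))
for k in big(b)[:2]: print("blue",cv2.boundingRect(k),rect(ray(c,k[:,0],.005)))
o=mask(im,(5,100,120),(25,255,255))
for k in big(o)[:3]: print(cv2.contourArea(k),cv2.boundingRect(k))
```

```text
{'time': np.float64(1.75), 'q': array([-8.650e-01,  4.200e-01,  1.486e+00,  1.000e-03,  1.236e+00,
       -1.235e+00]), 'joint_velocities': array([ 0.   , -0.001,  0.   ,  0.   ,  0.   , -0.003]), 'effort': array([-1.0000e-03, -4.4044e+01, -2.4222e+01,  1.2000e-02,  8.0000e-02,
        1.0000e-02]), 'eef_pos': array([ 0.44 , -0.336,  0.2  ]), 'eef_rot': array([ 0.565,  0.825,  0.   , -0.   ]), 'force': array([ 0.396,  0.169, -0.576]), 'torque': array([-0.022, -0.084,  0.014]), 'gripper_width': np.float64(0.07)}
blue (252, 61, 169, 217) (array([ 452.6, -333.3]), array([199.1, 109.3]), 91.19)
1420.5 (306, 122, 26, 82)
267.5 (308, 219, 23, 14)
151.0 (124, 308, 9, 43)
```

View pics/w1.png

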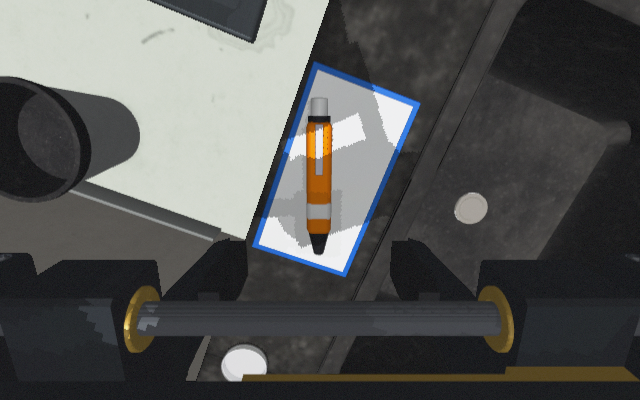

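Run:
```python
from h import *
im=cv2.imread("pics/w1.png");c=dict(np.load("w1c.npz"))
o=mask(im,(5,100,120),(25,255,255))
k=np.vstack(big(o)[:2])[:,0]
print("orange",rect(ray(c,k,.023)),rect(ray(c,k,.029)))
B=ray(c,(319,97),.017)[0];N=ray(c,(318.5,254),.017)[0]
print("but",B,"nose",N,np.linalg.norm(B-N)*1e3,np.degrees(np.arctan2(*(B-N)[1::-1])))
print(B-(B-N)*76/156)
```

```text
orange (array([ 440.2, -334.7]), array([108.1,  23.5]), 111.8) (array([ 439.7, -333.4]), array([106.,  23.]), 111.8)
but [ 0.41295121 -0.26377582  0.017     ] nose [ 0.46931691 -0.41040466  0.017     ] 157.08949060892007 111.02729349629396
[ 0.44041142 -0.33521038  0.017     ]
```

{"method": "apply_moves", "body": {"slide": [[0,0,0.04],[0,0,0.08],[0,0,0.12],[0,0,0.15],[0,0,0.168],[0,0,0.178],[0,0,0.178],[0,0,0.178],[0,0,0.178],[0,0,0.178],[0,0,0.178],[0,0,0.178],[0,0,0.178],[0,0,0.178]], "dr": [[0,0,0],[0,0,0],[0,0,0],[0,0,0],[0,0,0],[0,0,0],[0,0,0],[0,0,0],[0,0,0],[0,0,0],[0,0,0],[0,0,0],[0,0,0],[0,0,0]], "grip": [0.07,0.07,0.07,0.07,0.07,0.07,0.07,0.07,0.02,0.02,0.02,0.02,0.02,0.02], "force": 40}}

```text
time: 3.2
eef_pos: [0.4397, -0.3361, 0.0225]
eef_rot: [0.565, 0.825, 0.0, -0.0]
force: [-0.3, 0.0, -0.2]
gripper_width: 0.0237
```

{"method": "apply_moves", "body": {"slide": [[0,0,-0.02],[0,0,-0.05],[0.02,0.015,-0.08],[0.045,0.032,-0.11],[0.07,0.05,-0.14],[0.095,0.07,-0.165],[0.115,0.083,-0.177],[0.126,0.091,-0.177],[0.126,0.091,-0.177],[0.126,0.091,-0.177]], "dr": [[0,0,0],[0,0,0],[0,0,2],[0,0,4],[0,0,6],[0,0,7.9],[0,0,7.9],[0,0,7.9],[0,0,7.9],[0,0,7.9]], "grip": [0.02,0.02,0.02,0.02,0.02,0.02,0.02,0.02,0.02,0.02]}}

```text
time: 4.2
eef_pos: [0.4786, -0.1863, 0.1985]
eef_rot: [0.62, 0.784, 0.0, -0.001]
force: [-0.0, -0.4, -1.4]
gripper_width: 0.0235
```

Run:
```python
from h import *
s=status.get_state(); print({k:np.round(s[k],4) for k in ["time","q","eef_pos","eef_rot","force","gripper_width"]})
c=cams.get_calibration("wrist"); im,d=cams.read_camera("wrist"); cv2.imwrite("pics/w2.png",im)
np.savez("w2c.npz",**{k:np.array(v) for k,v in c.items()})
im,d=cams.read_camera("top"); cv2.imwrite("pics/t2.png",im)
```

```text
{'time': np.float64(4.2), 'q': array([-5.9990e-01,  3.3850e-01,  1.6103e+00,  4.0000e-04,  1.1952e+00,
       -8.3250e-01]), 'eef_pos': array([ 0.4786, -0.1863,  0.1985]), 'eef_rot': array([ 6.203e-01,  7.843e-01,  1.000e-04, -1.200e-03]), 'force': array([-0.0434, -0.3916, -1.402 ]), 'gripper_width': np.float64(0.0235)}
```

View pics/w2.png

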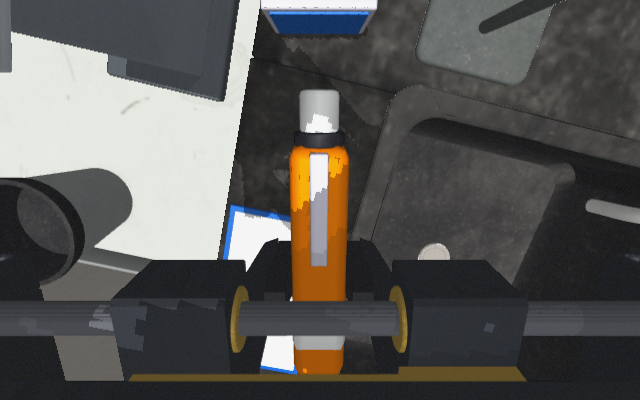

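View pics/t2.png

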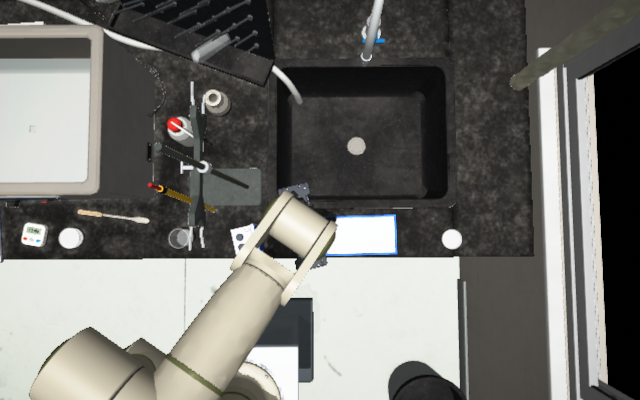

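Run:
```python
from h import *
im=cv2.imread("pics/w2.png");c=dict(np.load("w2c.npz"))
b=mask(im,(95,80,50),(125,255,255)); b[60:]=0;b[:,:240]=0;b[:,420:]=0
k=big(b)[0];print(cv2.boundingRect(k)); a=cv2.approxPolyDP(k,3,True)[:,0];print(a.tolist())
ys=k[:,0,1];h=k[:,0]
bot=np.array([[x,h[h[:,0]==x][:,1].max()] for x in range(280,358,4)]);top=np.array([[x,h[h[:,0]==x][:,1].min()] for x in range(280,358,4)])
for e,z in((bot,.011),(top,.077)):
  P=ray(c,e,z);vx,vy,x0,y0=cv2.fitLine((P[:,:2]*1e3).astype(np.float32),cv2.DIST_HUBER,0,.01,.01).ravel();print(z,"ang",np.degrees(np.arctan2(vy,vx)),x0,y0)
for uv,z in((a,.011),(a,.077)):print(z,np.round(ray(c,uv,z)[:,:2]*1e3,1).tolist())
print("but end",ray(c,[(300,110),(339,110),(319,92)],.1985-.0055))
```

```text
(269, 11, 100, 24)
[[269, 11], [279, 33], [357, 34], [368, 14]]
0.011 ang 13.279409 438.83716 -60.631027
0.077 ang 13.274145 448.31625 -56.993435
0.011 [[403.2, -51.3], [415.0, -66.3], [482.1, -51.3], [487.2, -33.8]]
0.077 [[415.6, -64.7], [425.0, -76.6], [478.1, -64.7], [482.2, -50.9]]
but end [[ 0.45620855 -0.12039959  0.193     ]
 [ 0.47145951 -0.11679459  0.193     ]
 [ 0.46205361 -0.11194779  0.193     ]]
```

{"method": "apply_moves", "body": {"slide": [[0,0,0.03],[0,0,0.07],[0,0,0.11],[0,0,0.14],[0,0,0.151],[0.01,0,0.151],[0.025,0,0.151],[0.04,0,0.151],[0.048,0,0.151],[0.05,0,0.151],[0.05,0,0.151]], "dr": [[0,0,0],[0,0,0],[0,0,0],[0,0,0],[0,0,0],[0,0,0],[0,0,0],[0,0,0],[0,0,0],[0,0,0],[0,0,0]], "grip": [0.02,0.02,0.02,0.02,0.02,0.02,0.02,0.02,0.02,0.02,0.02], "force": 50}}

```text
time: 5.4
eef_pos: [0.4671, -0.1376, 0.0483]
eef_rot: [0.62, 0.784, 0.0, -0.001]
force: [-0.8, -0.1, -0.5]
gripper_width: 0.0238
```

Run:
```python
from h import *
s=status.get_state(); print({k:np.round(s[k],4) for k in ["time","q","eef_pos","eef_rot","force","gripper_width"]})
im,d=cams.read_camera("wrist"); cv2.imwrite("pics/w3.png",im)
im,d=cams.read_camera("side"); cv2.imwrite("pics/s3.png",cv2.resize(im[150:300,250:450],None,fx=4,fy=4))
```

```text
{'time': np.float64(5.4), 'q': array([-5.2800e-01,  5.0640e-01,  1.8278e+00,  8.0000e-04,  8.0850e-01,
       -7.6060e-01]), 'eef_pos': array([ 0.4671, -0.1376,  0.0483]), 'eef_rot': array([ 6.205e-01,  7.842e-01,  2.000e-04, -6.000e-04]), 'force': array([-0.8349, -0.1295, -0.4578]), 'gripper_width': np.float64(0.0238)}
```

View pics/w3.png

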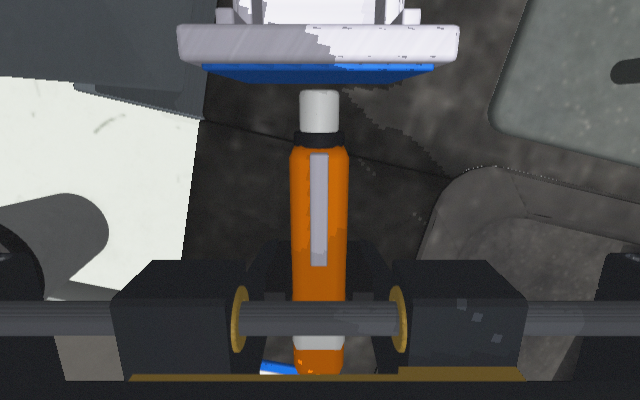

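View pics/s3.png

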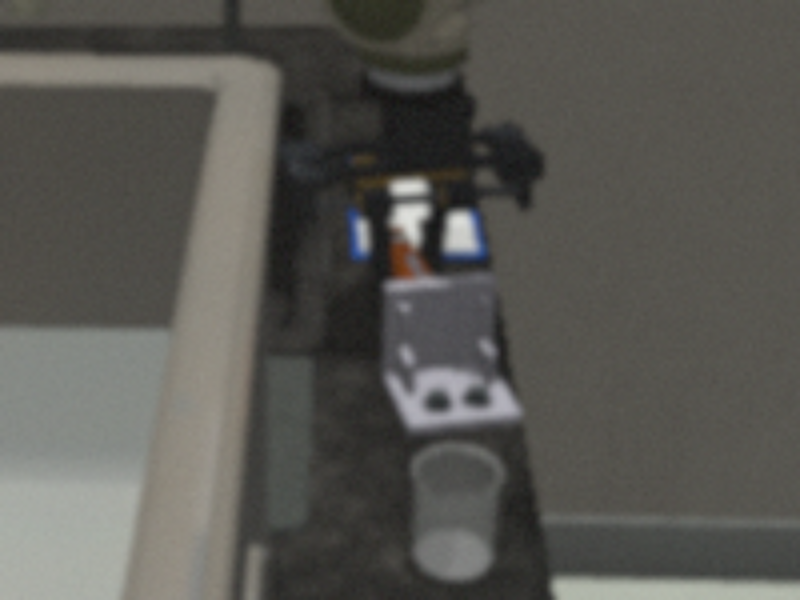

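{"method": "apply_moves", "body": {"slide": [[0.003,0,0],[0.005,0,0],[0.007,0,0],[0.009,0,0],[0.011,0,0],[0.013,0,0],[0.013,0,0]], "dr": [[0,0,0],[0,0,0],[0,0,0],[0,0,0],[0,0,0],[0,0,0],[0,0,0]], "grip": [0.02,0.02,0.02,0.02,0.02,0.02,0.02]}}

```text
time: 6.2
eef_pos: [0.4641, -0.1252, 0.048]
eef_rot: [0.621, 0.784, 0.0, -0.001]
force: [0.9, -1.7, -0.4]
gripper_width: 0.0234
```

{"method": "apply_moves", "body": {"slide": [[0.001,0,0],[0.002,0,0],[0.003,0,0],[0.003,0,0]], "dr": [[0,0,0],[0,0,0],[0,0,0],[0,0,0]], "grip": [0.02,0.02,0.02,0.02]}}

```text
time: 6.6
eef_pos: [0.464, -0.1236, 0.0484]
eef_rot: [0.62, 0.784, -0.0, 0.001]
force: [0.7, -10.2, -1.7]
gripper_width: 0.0235
```

{"method": "apply_moves", "body": {"slide": [[0.001,0,0],[0.002,0,0],[0.003,0,0],[0.003,0,0]], "dr": [[0,0,0],[0,0,0],[0,0,0],[0,0,0]], "grip": [0.02,0.02,0.02,0.02]}}

```text
time: 7.0
eef_pos: [0.4643, -0.1233, 0.049]
eef_rot: [0.62, 0.785, -0.002, 0.004]
force: [-0.6, -19.0, -2.9]
gripper_width: 0.0236
```

Run:
```python
from h import *
s=status.get_state(); print({k:np.round(s[k],4) for k in ["time","q","eef_pos","eef_rot","force","gripper_width"]})
im,d=cams.read_camera("wrist"); cv2.imwrite("pics/w4.png",im)
```

```text
{'time': np.float64(7.0), 'q': array([-0.502 ,  0.4919,  1.8513, -0.0059,  0.7918, -0.7313]), 'eef_pos': array([ 0.4643, -0.1233,  0.049 ]), 'eef_rot': array([ 0.6199,  0.7847, -0.0015,  0.0037]), 'force': array([ -0.5929, -18.9853,  -2.8542]), 'gripper_width': np.float64(0.0236)}
```

View pics/w4.png

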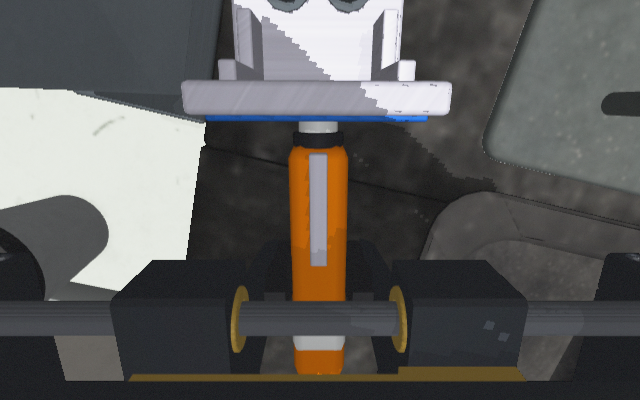

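{"method": "apply_moves", "body": {"slide": [[-0.01,0,0],[-0.03,0,-0.005],[-0.06,0,-0.02],[-0.09,0,-0.05],[-0.12,0,-0.08],[-0.13,0,-0.09],[-0.13,0,-0.09]], "dr": [[0,0,0],[0,0,0],[0,0,0],[0,0,0],[0,0,0],[0,0,0],[0,0,0]], "grip": [0.02,0.02,0.02,0.02,0.02,0.02,0.02]}}

```text
time: 7.75
eef_pos: [0.4942, -0.2498, 0.1403]
eef_rot: [0.62, 0.784, -0.001, 0.004]
force: [-1.7, 1.0, -1.4]
gripper_width: 0.0236
```

Run:
```python
from h import *
from scipy.spatial.transform import Rotation as R
s=status.get_state(); print({k:np.round(s[k],4) for k in ["time","q","eef_pos","eef_rot","force","gripper_width"]})
c=cams.get_calibration("wrist");im,d=cams.read_camera("wrist"); cv2.imwrite("pics/w5.png",im)
p=np.array(s["eef_pos"]);r=R.from_quat(s["eef_rot"])
print("button end rel TCP (tool):",[r.inv().apply(ray(c,(x,y),p[2]-.0055+.006)[0]-p).round(4) for x,y in((319,112),(319,120))])
a=np.radians(91.2) # mat x, marker x axis along it
X=np.array([np.cos(a),np.sin(a),0]);Z=np.array([0,0,-1.]);Y=np.cross(Z,X)
rt=R.from_matrix(np.stack([X,Y,Z],1))
for z in(.06,.0235):
  t=np.array([.4526,-.334,z])-X*.001
  print(z,"slide",r.inv().apply(t-p).round(4),"dr",np.degrees((r.inv()*rt).as_rotvec()).round(2))
```

```text
{'time': np.float64(7.75), 'q': array([-0.6785,  0.4822,  1.562 , -0.0029,  1.0888, -0.9093]), 'eef_pos': array([ 0.4942, -0.2498,  0.1403]), 'eef_rot': array([ 0.6205,  0.7842, -0.0013,  0.0043]), 'force': array([-1.7223,  1.024 , -1.4191]), 'gripper_width': np.float64(0.0236)}
button end rel TCP (tool): [array([ 0.0687,  0.001 , -0.0011]), array([ 0.0658,  0.001 , -0.001 ])]
0.06 slide [-0.0727 -0.0603  0.0808] dr [ 0.23  0.46 12.1 ]
0.0235 slide [-0.0724 -0.0605  0.1172] dr [ 0.23  0.46 12.1 ]
```

View pics/w5.png

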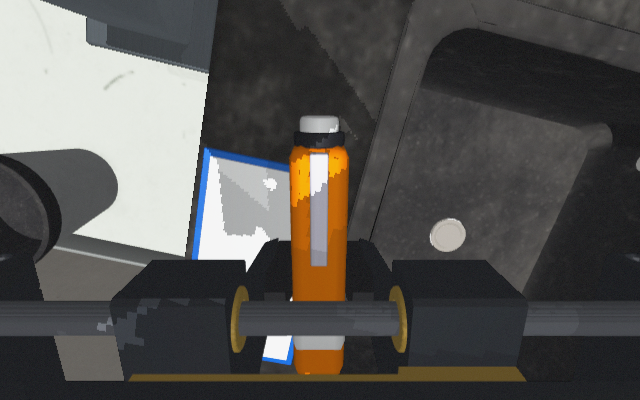

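{"method": "apply_moves", "body": {"slide": [[-0.02,-0.015,0.01],[-0.045,-0.035,0.03],[-0.065,-0.053,0.055],[-0.073,-0.06,0.075],[-0.073,-0.06,0.081],[-0.073,-0.06,0.081],[-0.073,-0.06,0.081]], "dr": [[0.1,0.2,4],[0.23,0.46,8],[0.23,0.46,12.1],[0.23,0.46,12.1],[0.23,0.46,12.1],[0.23,0.46,12.1],[0.23,0.46,12.1]], "grip": [0.02,0.02,0.02,0.02,0.02,0.02,0.02]}}

```text
time: 8.5
eef_pos: [0.4528, -0.3325, 0.0586]
eef_rot: [0.699, 0.715, 0.0, -0.002]
force: [0.1, -0.3, 0.1]
gripper_width: 0.0236
```

Run:
```python
from h import *
from scipy.spatial.transform import Rotation as R
s=status.get_state(); print({k:np.round(s[k],4) for k in ["time","eef_pos","eef_rot","force","gripper_width"]})
p=np.array(s["eef_pos"]);r=R.from_quat(s["eef_rot"])
im,d=cams.read_camera("wrist"); cv2.imwrite("pics/w6.png",im)
a=np.radians(91.2);X=np.array([np.cos(a),np.sin(a),0]);Z=np.array([0,0,-1.]);Y=np.cross(Z,X)
rt=R.from_matrix(np.stack([X,Y,Z],1))
t=np.array([.4526,-.334,.023])-X*.001
print("slide",r.inv().apply(t-p).round(4),"dr",np.degrees((r.inv()*rt).as_rotvec()).round(2))
```

```text
{'time': np.float64(8.5), 'eef_pos': array([ 0.4528, -0.3325,  0.0586]), 'eef_rot': array([ 0.6988,  0.7153,  0.    , -0.0016]), 'force': array([ 0.0992, -0.3228,  0.0562]), 'gripper_width': np.float64(0.0236)}
slide [-0.0026 -0.0002  0.0356] dr [-0.12 -0.13  0.14]
```

View pics/w6.png

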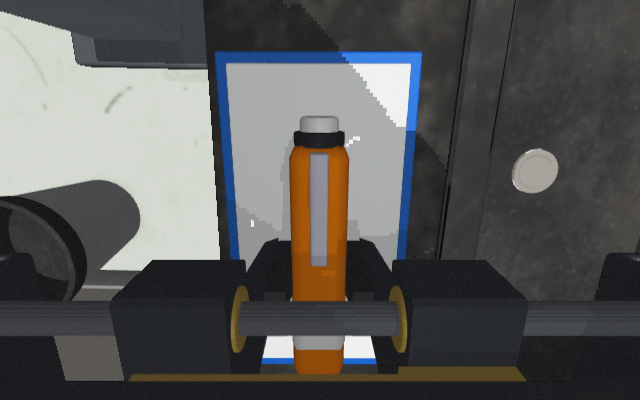

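Marker hovers centred over and aligned with the mat (marker column 319, mat edges 217–421). I'll lower it to just above contact and check the force.

{"method": "apply_moves", "body": {"slide": [[-0.003,0,0.012],[-0.003,0,0.022],[-0.003,0,0.03],[-0.003,0,0.033],[-0.003,0,0.035],[-0.003,0,0.0355],[-0.003,0,0.0355]], "dr": [[-0.1,-0.1,0.1],[-0.1,-0.1,0.1],[-0.1,-0.1,0.1],[-0.1,-0.1,0.1],[-0.1,-0.1,0.1],[-0.1,-0.1,0.1],[-0.1,-0.1,0.1]], "grip": [0.02,0.02,0.02,0.02,0.02,0.02,0.02]}}

```text
time: 9.25
eef_pos: [0.453, -0.3359, 0.0236]
eef_rot: [0.699, 0.715, -0.0, 0.0]
force: [0.4, 0.4, -1.6]
gripper_width: 0.0235
```

{"method": "apply_moves", "body": {"slide": [[0,0,0.001],[0,0,0.001],[0,0,0.001],[0,0,0.001],[0,0,0.001],[0,0,0.001],[0,0,0.001]], "dr": [[0,0,0],[0,0,0],[0,0,0],[0,0,0],[0,0,0],[0,0,0],[0,0,0]], "grip": [0.02,0.02,0.03,0.045,0.06,0.06,0.06]}}

```text
time: 9.95
eef_pos: [0.4531, -0.3359, 0.0227]
eef_rot: [0.699, 0.715, -0.0, 0.0]
force: [-0.3, 0.6, 0.8]
gripper_width: 0.059
```

{"method": "apply_moves", "body": {"slide": [[0,0,-0.01],[0,0,-0.03],[0,0,-0.06],[0,0,-0.1],[0,0,-0.14],[0,0,-0.17],[0,0,-0.18],[0,0,-0.18],[0,0,-0.18]], "dr": [[0,0,0],[0,0,0],[0,0,0],[0,0,0],[0,0,0],[0,0,0],[0,0,0],[0,0,0],[0,0,0]], "grip": [0.07,0.07,0.07,0.07,0.07,0.07,0.07,0.07,0.07]}}

```text
time: 10.85
eef_pos: [0.4526, -0.3354, 0.2013]
eef_rot: [0.699, 0.715, 0.0, -0.001]
force: [-0.2, 0.2, 0.1]
gripper_width: 0.0698
```

Run:
```python
from h import *
s=status.get_state(); print({k:np.round(s[k],4) for k in ["time","eef_pos","force","gripper_width"]})
c=cams.get_calibration("wrist");im,d=cams.read_camera("wrist"); cv2.imwrite("pics/w7.png",im)
np.savez("w7c.npz",**{k:np.array(v) for k,v in c.items()})
b=mask(im,(95,80,80),(125,255,255));k=big(b)[0];print("mat",rect(ray(c,k[:,0],.005)))
o=mask(im,(5,100,120),(25,255,255))
cs=[x for x in big(o)[:4] if abs(x[:,0,0].mean()-319)<40];k=np.vstack(cs)[:,0];print("orange",rect(ray(c,k,.023)))
im,d=cams.read_camera("top"); cv2.imwrite("pics/t7.png",im)
```

```text
{'time': np.float64(10.85), 'eef_pos': array([ 0.4526, -0.3354,  0.2013]), 'force': array([-0.1565,  0.1848,  0.0637]), 'gripper_width': np.float64(0.0698)}
mat (array([ 453. , -333.1]), array([197.6, 109.2]), 91.17)
orange (array([ 453.9, -334.9]), array([108.6,  23.5]), 90.8)
```

View pics/w7.png

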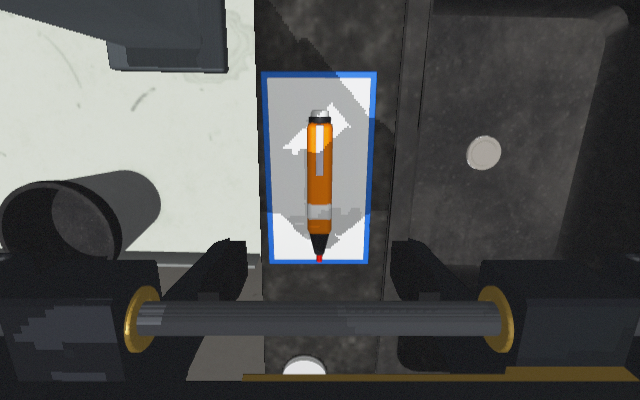

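View pics/t7.png

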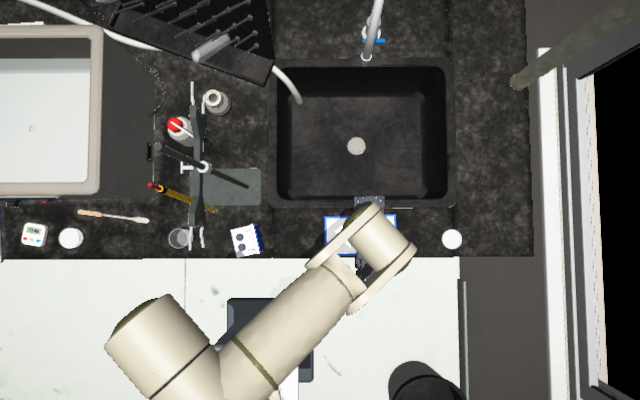

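Run:
```python
from h import *
im=cv2.imread("pics/w7.png");c=dict(np.load("w7c.npz"))
r=mask(im,(0,120,120),(4,255,255))|mask(im,(172,120,120),(180,255,255));r[:225]=0;r[270:]=0;r[:,:305]=0;r[:,335:]=0
ys,xs=np.where(r>0);print(ys.min(),ys.max())
Bn=[ray(c,(319,y),.020)[0,1] for y in(108,110,112)];print("button y",np.round(Bn,4),"nib",ray(c,(319,ys.max()+1),.017)[0,1], "nib base",ray(c,(319,ys.min()),.017)[0,1])
cv2.imwrite("pics/z7.png",cv2.resize(im[60:275,250:390],None,fx=2.7,fy=2.7,interpolation=cv2.INTER_CUBIC))
```

```text
255 261
button y [-0.2674 -0.2692 -0.2709] nib -0.42448092018347483 nib base -0.41636485097661247
```

View pics/z7.png

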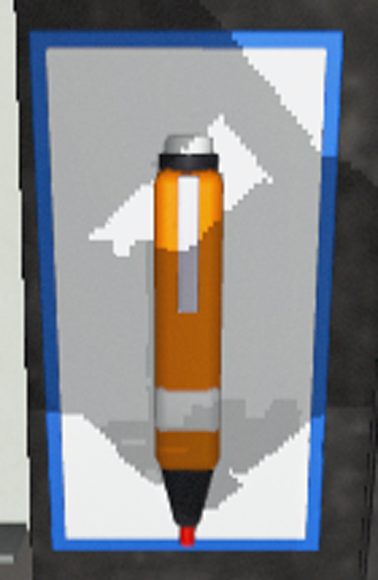

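Run:
```python
import cv2,numpy as np
a=cv2.imread("pics/top0.png").astype(int);b=cv2.imread("pics/t7.png").astype(int)
for n,(x0,y0,x1,y1) in dict(dish=(438,225,466,252),beaker=(165,222,192,250),bottle=(160,85,235,145)).items(): print(n,np.abs(a-b)[y0:y1,x0:x1].mean(), (np.abs(a-b)[y0:y1,x0:x1].max(2)>40).sum())
from bench import close_job
print(close_job())
```

```text
dish 0.32407407407407407 0
beaker 0.4576719576719577 0
bottle 3.438148148148148 145
the job is handed in; nothing more can be done
None
```

Run:
```python
import cv2,numpy as np
from h import mask
a=cv2.imread("pics/top0.png");b=cv2.imread("pics/t7.png")
d=np.abs(a.astype(int)-b).max(2)[85:145,160:235]>40
ys,xs=np.where(d);print(xs.min()+160,xs.max()+160,ys.min()+85,ys.max()+85)
for i in(a,b):
  m=mask(i[85:145,160:235],(0,150,100),(6,255,255));print(cv2.moments(m,True)["m10"]/m.astype(bool).sum(),m.astype(bool).sum())
cv2.imwrite("pics/cmp.png",cv2.resize(np.hstack([a[80:150,150:240],b[80:150,150:240]]),None,fx=4,fy=4))
```

```text
166 193 116 139
12.446153846153846 130
13.088709677419354 124
```

View pics/cmp.png

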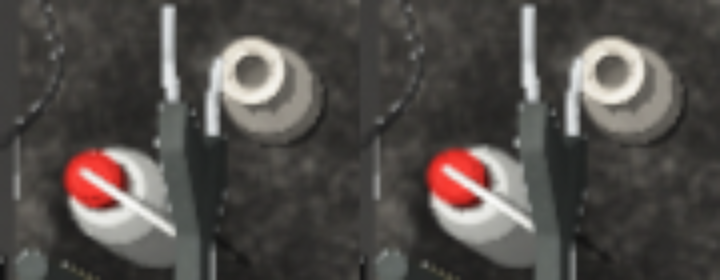

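Run:
```python
import cv2
from h import mask
for n in("top0","t2","t7"):
  i=cv2.imread(f"pics/{n}.png")[110:145,160:200];m=cv2.moments(mask(i,(0,150,100),(6,255,255)),True);print(n,m["m10"]/m["m00"],m["m01"]/m["m00"],m["m00"])
```

```text
top0 12.446153846153846 14.161538461538461 130.0
t2 13.056 13.496 125.0
t7 13.088709677419354 13.540322580645162 124.0
```

The marker's button is pushed fully in, and the marker lies along the middle of the mat, released, with the gripper clear above it. I handed the job in at about 11 s on the robot's clock.

**What I did:** I gripped the marker across its flat sides and lined it up square with the blue face. I pushed until the arm stopped against a hard end, with the force rising to about 19 N. Then I backed off, laid the marker down and let go.

**Last checks:**
- **Button:** it now ends about 66 mm from the barrel centre, against 76 mm before.
- **Nib:** the red tip is about 90 mm from the centre on the other side, so the full 10 mm of travel was used.
- **Position:** the barrel centre is about 2 mm from the mat's middle, and its direction is within 0.5° of the mat's length.
- **Bystanders:** the petri dish and the beaker show no change in the top view.

**One check disagreed:** the wash bottle's red top shows a shift of about 0.6 pixel each way, or 1–2 mm, in the top view. I only followed this up after handing in. The shift was already there in the picture at 4.2 s, before the push, and it did not grow afterwards. The gripper never came within about 0.35 m of the bottle, and I felt no contact force. That suggests the bottle settled on its own early on, but I can't confirm the cause.

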